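# Hold the grooming box open

## Task

The beard brush lies on the closed lid of the wooden grooming box: lift it off and lay it, without dropping it, flat inside the white tray, wholly within its rim, and let go of it. Then raise the lid by its steel tongue to 50 degrees from closed (within five or so) and finish while still holding it there, since it falls shut on its own and I need to reach the bottle inside. Leave the comb, the mustache clip and the cup where they are.

Things in the scene. Friction and masses are not known exactly. Their poses are not given: they have to be found in the camera images.
- box: Wooden grooming box fixed to the shelf, 120 (x) x 180 (y) x 80 mm high without the lid; origin at the centre of its underside, z up. Its own x axis points from the tongue side to the hinge side, its y axis runs along the hinge. A small amber bottle stands inside, lower than the rim.
- lid (a joint): Opening angle of the box's lid in rad: 0 closed (flat on the box), growing as the front edge rises, up to 1.9; 50 degrees is 0.873. The hinge is free: the lid (about 0.25 kg, 128 x 184 x 8 mm, its top 88 mm above the shelf when closed) falls shut unless held.
- lid_tab (a point): Point on the lid's steel tongue to hold, mid-width and mid-thickness. The tongue is a bar 14 mm wide (along the box's y) and 8 mm thick that juts 44 mm out beyond the lid's front edge, away from the hinge, with free space below and beside it; this point is 29 mm out from the lid's edge and 15 mm from the tongue's tip, 155 mm from the hinge and, when closed, 84 mm above the shelf. Moves and turns with the lid (axes as the box's when closed).
- lid_hinge (a point): Mid-point of the hinge axis, at the top of the box's far wall, 80 mm above the shelf, 60 mm from the box's centre along its x. The axis runs along the box's y. The lid turns about it.
- tray: Shallow white ceramic tray fixed to the shelf, 150 (x) x 220 (y) x 14 mm high, walls and floor 5 mm thick; origin at the centre of its underside, z up.
- brush_grip (a point): Point on the beech beard brush to grip, half-way up and mid-thickness. The brush lies on its side: a straight beech slab 150 mm long (its own x axis, head end +x), 18 mm thick (y) and 28 mm high (z, up), with a dark bristle block 52 mm long standing out 18 mm to +y along the head end. This point is 15 mm from the slab's middle towards the tail; the bristles begin 33 mm from it towards the head. Weighs about 70 g.
- brush_head (a point): Centre of the head end face of the brush's slab, half-way up (90 mm from the grip point along brush x).
- brush_tail (a point): Centre of the tail end face of the brush's slab, half-way up (60 mm from the grip point).
- comb: Bystander: black comb lying flat, 30 (x) x 140 (y) x 5 mm; origin at the centre of its underside.
- clip: Bystander: steel mustache clip lying open as a V, about 75 x 45 x 8 mm; origin at its pivot, on the shelf.
- cup: Bystander: white cup, 72 mm across, 85 mm high; origin at the centre of its underside.
Things that resemble listed ones, but are neither listed nor needed, are in the scene too. What is meant by the part that bears brush_grip is not turquoise, and is the larger of those in its own colour.

How it is judged:
By the outcome, as a careful person would: the job done as asked, in the order asked, and still so for the second after the job is handed in, while the arm keeps its last pose, push and grip.
It also fails if it takes over 51 s, if anything falls off the work surface, if the arm or the gripper's body presses on something with over 40 N, if the wrist force passes 120 N, or if a joint passes its speed limit or range.

## Robot

A 6-joint arm with a two-finger parallel gripper is mounted at the origin on the work surface. World frame = base frame: x ahead of the robot, y to its left, z up, the work surface at z = 0. Lengths are in m, angles in degrees, forces in N, time in s.
With the tool pointing down it reaches from about 0.3 to 0.875 m from the base axis. Payload 4.2 kg.
Tool frame: the origin (TCP) lies between the finger pads; the fingertips stand 25 mm ahead of it and the grasp point (between the pads) lies 6 mm ahead of it; z points along the fingers, y is the direction in which the jaws open and shut (so a half turn about z gives the same grasp; the last joint's range is limited). The gripper opens to 85 mm and grips with 20 to 120 N. Pads are 22 mm wide; open, the fingers measure 114 mm over their backs; the gripper's body (76 mm by 85 mm) begins 54 mm behind the grasp point. The pads swing forward as they close: fully open they stand 13 mm farther back than shut.
Start: joints at [-73.281, 18.312, 89.639, -0, 72.044, -1.146], TCP at [0.176, -0.547, 0.256] pointing down, gripper open.
Joint ranges: [-177.97, 177.97], [-48.28, 115.42], [12.27, 149.76], [-77.06, 257.06], [2.81, 150.46], [-146.56, 146.56]. Speed limits (degrees/s): [147.25, 147.25, 180, 180, 180, 180].

## Interface

Orientations are given as a 3x3 rotation matrix whose columns are the frame's x, y, z axes.
In Python, from rig import * gives the robot as it stands. The module is installed in compiled form; this text tells all that it offers.
- The arm moves only by the tool drive_tool, never from a script. Its argument "commands" is a list of rows, each an object with "delta_pos": the shift along the tool's x, y, z scaled (see below), a list of three; "rotation": the turn, a rotation vector about the tool's x, y, z scaled (see below), a list of three. A call has 1 to 12 rows; each row is the pose to reach, as a shift and turn from the pose commanded when the call began, along the tool's axes at that moment, turning the shorter way round; what a row does not reach only later rows make up. The controller multiplies each number of a shift by 50 cm and each number of a turn by 180 degrees. A row lasts 1/8 s, in which the tool goes at most 62.5 mm and 10.7 degrees, less where a joint would pass 70% of its speed; a pose out of reach is approached as far as the arm can. A call with a number of a shift or a turn outside -1 to 1 is refused whole. A call with a gripper value outside its range is refused whole. "fingers" is the closure in counts, from 0 (fully open) to 255 (shut), set as the call begins (left out, the last holds). The fingers move at their own pace and stop on an object; "force" is the grip in N (left out, the last holds). Time passes only in rows, so rows that repeat a pose let the fingers close. It gives the time, the measured TCP pose, the force and the opening at its end, in the units of the state.
- get_obs(): the state, without advancing time (a new reading comes with each control period).
- get_image(name): name is "side" or "top"; returns a dict with "image" (400x640x3 uint8, red, green, blue), "K" (3x3 intrinsics, pixels), "distortion" ([k1, k2, p1, p2, k3] as OpenCV has them; the pictures are not rectified), "world_from_camera" (4x4, takes a point from camera to world coordinates). Camera axes: x right, y up, looking along -z (the intrinsics and any distortion apply to the point x, -y, -z); pixel columns grow to the right and rows downward; lengths in m; the calibration is good to about 2 mm. A picture is of the moment at which its call begins. There is no depth.
- finish_job(): hands the job in, once; it reports no verdict.
The state is a dict: "time_s": time; "joints": joint angles; "qd": joint speeds; "tau": joint torques, N m; "tcp_pos": TCP position; "tool_rot": TCP orientation; "ft_force": force on the tool from outside, world axes, zero at the start; "ft_torque": the same for the moment, N m; "gripper_width": opening from 0.0 (shut) to 1.0 (fully open).
Only numpy, scipy, OpenCV 4.12 (cv2) and the standard library are available. Lean on these libraries where they do the work, as an engineer would, in place of code of your own. Each camera call takes 0.05 s, during which the arm holds its last target. There are 200 camera calls.

## Working session

There is one attempt and no reset: what is moved stays moved. The work goes in short steps, Python scripts to look and compute and a tool call to move; the robot and the scene stay as the last step left them, time stands still between calls to the robot, and variables do not carry over. Pictures are saved under pics/ and viewed, about 8 in all and at most 12, crops included, and the job is handed in when it is done.

Besides the shell and the picture viewer there is one more tool, called after "Request:" as name(argument=value, ...) on one line, values as JSON. drive_tool: Moves the arm, as the interface text tells. Its arguments: {"type":"object","properties":{"commands":{"type":"array","items":{"type":"object","properties":{"delta_pos":{"type":"array","items":{"type":"number"}},"rotation":{"type":"array","items":{"type":"number"}}}}},"fingers":{"type":"number"},"force":{"type":"number"}},"required":["commands"]}

```bash
mkdir -p pics
python3 - <<'E'
from rig import *
import cv2,numpy as np
for n in("side","top"):
    d=get_image(n); cv2.imwrite(f"pics/{n}0.png",d["image"][:,:,::-1]); print(n,d["K"],d["distortion"],d["world_from_camera"])
o=get_obs();print(o)
E
```

```text
side [[476.47962267   0.         321.28628225]
 [  0.         476.47962267 199.5296545 ]
 [  0.           0.           1.        ]] [-0.12085235  0.          0.          0.          0.        ] [[-0.77379413  0.32922814 -0.54115753  0.01681844]
 [-0.6332679  -0.3823224   0.67290516  0.59598828]
 [ 0.01464267  0.86338775  0.50432844  0.59989918]
 [ 0.          0.          0.          1.        ]]
top [[512.55944761   0.         336.87246605]
 [  0.         512.55944761 194.2468448 ]
 [  0.           0.           1.        ]] [0.01266202 0.         0.         0.         0.        ] [[-0.14851032  0.96433792 -0.21908231  0.34377394]
 [-0.98889506 -0.14606998  0.02738833 -0.07279726]
 [-0.00558975  0.22071686  0.97532191  1.08074752]
 [ 0.          0.          0.          1.        ]]
{'time_s': 0.1, 'joints': array([-7.32813437e+01,  1.83493226e+01,  8.96996105e+01, -8.78098396e-04,
        7.20441377e+01, -1.14455840e+00]), 'qd': array([-0.0141315 ,  0.00159437, -0.14823862, -0.01283989,  0.09201081,
       -0.04491287]), 'tau': array([-6.39902100e-04, -4.16409731e+01, -2.34705108e+01,  7.49414482e-06,
        4.93118278e-03, -9.43755964e-06]), 'tcp_pos': array([ 0.17627774, -0.5469088 ,  0.2555515 ]), 'tool_rot': array([[ 9.51790089e-01,  3.06749726e-01, -4.81255908e-04],
       [ 3.06750103e-01, -9.51788825e-01,  1.55153377e-03],
       [ 1.78785629e-05, -1.62435976e-03, -9.99998681e-01]]), 'ft_force': array([0.54980442, 0.00523697, 0.12404502]), 'ft_torque': array([ 0.00877908,  0.00292651, -0.0015742 ]), 'gripper_width': 0.9981909030171233}
```

View pics/top0.png

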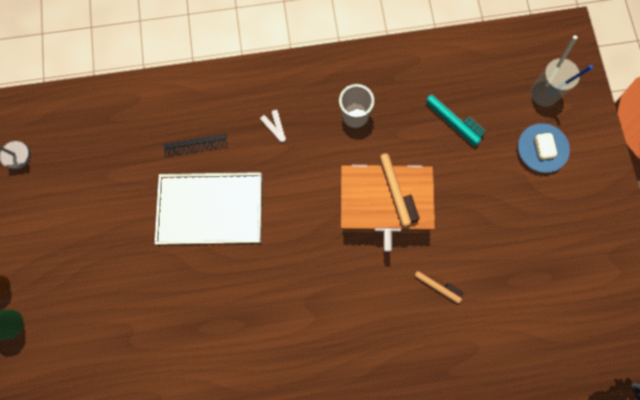

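View pics/side0.png

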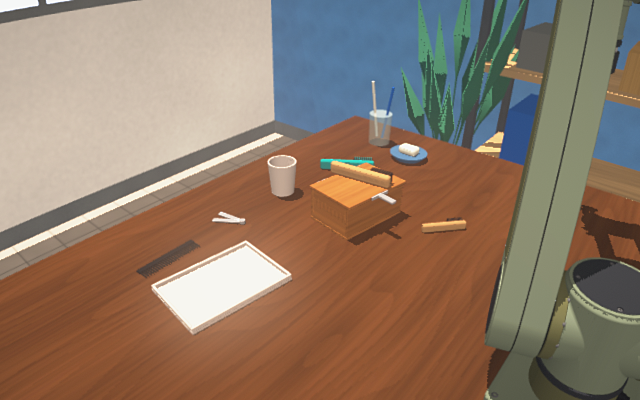

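Top view shows the brush on the lid, tail (386,157) and head (406,224) with bristles to the right. The tongue is at (388,240) and the tray at (155–262, 173–244). The small brush at (438,287) and the turquoise one are decoys.

```bash
cat > h.py <<'E'
import cv2,numpy as np
from rig import *
def cast(d,uv,z):
    uv=np.atleast_2d(np.asarray(uv,float)); n=cv2.undistortPoints(uv[:,None],d["K"],np.array(d["distortion"]))[:,0]
    T=d["world_from_camera"]; r=np.c_[n[:,0],-n[:,1],-np.ones(len(n))]@T[:3,:3].T
    c=T[:3,3]; return c+r*((z-c[2])/r[:,2])[:,None]
def proj(d,P):
    T=d["world_from_camera"]; p=(np.atleast_2d(P)-T[:3,3])@T[:3,:3]; p=p*[1,-1,-1]
    return cv2.projectPoints(p[:,None],np.zeros(3),np.zeros(3),d["K"],np.array(d["distortion"]))[0][:,0]
def blob(m):
    n,l,s,c=cv2.connectedComponentsWithStats(m.astype(np.uint8)); i=1+s[1:,4].argmax(); return (l==i).astype(np.uint8),s[i]
def rect(m):
    c=max(cv2.findContours(m,0,1)[0],key=cv2.contourArea); return cv2.minAreaRect(c),cv2.boxPoints(cv2.minAreaRect(c))
def sub(im,x0,x1,y0,y1):
    m=np.zeros(im.shape[:2],bool); m[y0:y1,x0:x1]=1; return m
E
python3 - <<'E'
from h import *
d=get_image("top"); im=d["image"]; hsv=cv2.cvtColor(im,cv2.COLOR_RGB2HSV)
for p in [(360,200),(390,180),(400,205),(411,205),(388,238),(210,205),(388,252),(300,210)]: print(p,im[p[1],p[0]],hsv[p[1],p[0]])
t,s=blob((hsv[...,1]<60)&(hsv[...,2]>150)&sub(im,140,275,160,255))
r,b=rect(t); print("tray",r,cast(d,b,.014).round(4).tolist())
cv2.imwrite("pics/c.png",cv2.resize(im[140:265,325:450,::-1],None,fx=6,fy=6,interpolation=cv2.INTER_NEAREST)[:600])
cv2.imwrite("pics/c.png",cv2.resize(im[145:260,330:445,::-1],(598,598),interpolation=cv2.INTER_CUBIC))
E
```

```text
(360, 200) [231 140  68] [ 13 180 231]
(390, 180) [240 185 114] [ 17 134 240]
(400, 205) [247 202 124] [ 19 127 247]
(411, 205) [80 59 49] [10 99 80]
(388, 238) [235 225 213] [ 16  24 235]
(210, 205) [245 250 248] [ 78   5 250]
(388, 252) [69 52 45] [ 9 89 69]
(300, 210) [113  64  32] [ 12 183 113]
tray ((207.47177124023438, 207.920166015625), (70.38162231445312, 108.14346313476562), 88.97696685791016) [[0.6877, 0.2826, 0.014], [0.6571, 0.0518, 0.014], [0.5053, 0.0669, 0.014], [0.5351, 0.2907, 0.014]]
```

View pics/c.png

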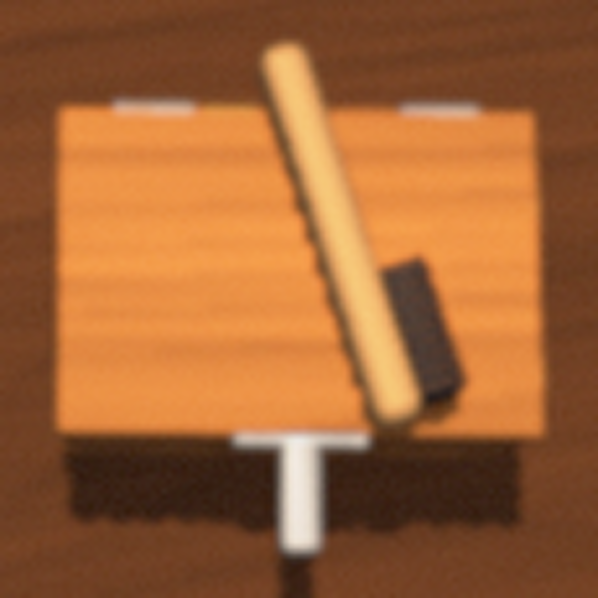

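Run:
```python
from h import *
d=get_image("top"); im=d["image"]
up=cv2.resize(im[145:260,330:445],(1150,1150),interpolation=cv2.INTER_CUBIC); hsv=cv2.cvtColor(up,cv2.COLOR_RGB2HSV).astype(int)
px=lambda b: np.asarray(b)/10-.45+[330,145]
m,s=blob((hsv[...,1]<153)&(hsv[...,1]>90)&(hsv[...,2]>190)&(hsv[...,0]>13))
r,b=rect(m); w=cast(d,px(b),.116); print("brush",r); print(w.round(4).tolist(), w.mean(0))
k=np.argsort(b[:,1]); tail=w[k[:2]].mean(0); head=w[k[2:]].mean(0); ax=(head-tail)[:2]; L=np.linalg.norm(ax); ax/=L
print("tail",tail,"head",head,"L",L,"ang",np.degrees(np.arctan2(ax[1],ax[0])),"grip",tail[:2]+ax*.06, "mid-grip",w.mean(0)[:2]-ax*.015)
c=np.array([(57,105),(538,112),(545,437),(57,433)])/5.2-.4+[330,145]
l=cast(d,c,.088); print("lid",l.round(4).tolist(),l.mean(0))
for i in range(4):
    e=l[(i+1)%4]-l[i]; print(np.linalg.norm(e),np.degrees(np.arctan2(e[1],e[0])))
t=cast(d,np.array([(300,552),(300,447)])/5.2-.4+[330,145],.086);print("tongue",t)
# tray by side cam
ds=get_image("side"); print("traycorners side", proj(ds,[[.6877,.2826,.014],[.6571,.0518,.014],[.5053,.0669,.014],[.5351,.2907,.014]]).round(0).tolist())
q=cast(d,[[159,174],[261.5,173.5],[261,243],[155.5,243.5]],.014); print("tray",q.round(4).tolist(),q.mean(0))
q=cast(ds,[[246,243],[291,276],[193,328],[153,287]],.014); print("tray side",q.round(4).tolist(),q.mean(0))
q=cast(ds,[[311,188],[348.5,209],[405,182]],.088); print("lid side BL? etc",q.round(4).tolist())
hs=get_obs()
```

```text
brush ((656.7583618164062, 442.56280517578125), (745.3070678710938, 81.47050476074219), 71.8472900390625)
[[0.6267, -0.1949, 0.116], [0.6295, -0.2108, 0.116], [0.484, -0.2305, 0.116], [0.4814, -0.2151, 0.116]] [ 0.55540296 -0.21284927  0.116     ]
tail [ 0.6280764 -0.2028725  0.116    ] head [ 0.48272951 -0.22282604  0.116     ] L 0.14671012373706208 ang -172.1831735122675 grip [ 0.56863392 -0.21103289] mid-grip [ 0.57026357 -0.21080917]
lid [[0.6257, -0.117, 0.088], [0.5951, -0.3002, 0.088], [0.4701, -0.2788, 0.088], [0.499, -0.0978, 0.088]] [ 0.54748315 -0.19845757  0.088     ]
0.18572011006259773 -99.50732127094813
0.12674944955558742 170.27455264493315
0.18328423805403313 80.94359532757609
0.12820592722559745 -8.631796472375939
tongue [[ 0.44143258 -0.18074465  0.086     ]
 [ 0.48038492 -0.18747041  0.086     ]]
traycorners side [[145.0, 288.0], [246.0, 240.0], [295.0, 274.0], [192.0, 330.0]]
tray [[0.685, 0.2694, 0.014], [0.653, 0.051, 0.014], [0.5038, 0.0695, 0.014], [0.5358, 0.2876, 0.014]] [0.59442218 0.16939167 0.014     ]
tray side [[0.6507, 0.0584, 0.014], [0.5056, 0.0768, 0.014], [0.5379, 0.2861, 0.014], [0.6787, 0.2704, 0.014]] [0.59321097 0.17294269 0.014     ]
lid side BL? etc [[0.6156, -0.1114, 0.088], [0.499, -0.0937, 0.088], [0.4709, -0.2742, 0.088]]
```

```bash
cat >> h.py <<'E'
from scipy.spatial.transform import Rotation as Ro
def down(th):
    c,s=np.cos(np.radians(th)),np.sin(np.radians(th)); return np.array([[-s,c,0],[c,s,0],[0,0,-1.]])
def plan(p,R):
    o=get_obs(); R0=o["tool_rot"]; dp=R0.T@(np.array(p)-o["tcp_pos"]); rv=Ro.from_matrix(R0.T@R).as_rotvec()
    print("dp",(dp/.5).round(4).tolist(),"rot",(rv/np.pi).round(4).tolist(),"mm",np.linalg.norm(dp)*1e3,"deg",np.degrees(np.linalg.norm(rv)))
E
python3 - <<'E'
from h import *
plan([.5695,-.211,.19],down(-82.2))
E
```

```text
dp [0.9546, -0.3985, 0.1322] rot [-0.0002, 0.0, 0.0559] mm 521.4347435480768 deg 10.063641678171795
```

Request:
drive_tool(commands=[{"delta_pos": [0.095,-0.04,0],"rotation": [0,0,0.006]},{"delta_pos": [0.19,-0.08,0],"rotation": [0,0,0.012]},{"delta_pos": [0.286,-0.12,0.01],"rotation": [0,0,0.018]},{"delta_pos": [0.38,-0.16,0.03],"rotation": [0,0,0.024]},{"delta_pos": [0.477,-0.2,0.05],"rotation": [0,0,0.03]},{"delta_pos": [0.573,-0.24,0.07],"rotation": [0,0,0.036]},{"delta_pos": [0.668,-0.28,0.09],"rotation": [0,0,0.042]},{"delta_pos": [0.764,-0.32,0.11],"rotation": [0,0,0.048]},{"delta_pos": [0.86,-0.36,0.13],"rotation": [0,0,0.052]},{"delta_pos": [0.92,-0.385,0.132],"rotation": [0,0,0.056]},{"delta_pos": [0.9546,-0.3985,0.132],"rotation": [0,0,0.056]},{"delta_pos": [0.9546,-0.3985,0.132],"rotation": [0,0,0.056]}], fingers=70, force=40)

```text
time_s: 1.75
tcp_pos: [0.57, -0.211, 0.1902]
tool_rot: [[0.991, 0.137, -0.0], [0.137, -0.991, -0.0], [-0.0, 0.0, -1.0]]
ft_force: [-0.2, -1.4, 0.0]
gripper_width: 0.725
```

Run:
```python
from h import *
d=get_image("side"); cv2.imwrite("pics/s1.png",cv2.resize(d["image"][100:250,270:470,::-1],(800,600),interpolation=cv2.INTER_CUBIC))
o=get_obs(); print(o["tcp_pos"],o["gripper_width"],o["joints"],o["ft_force"]); plan([.5695,-.211,.119],down(-82.2))
g=proj(d,[[.5695,-.211,.102],[.5695,-.211,.171]]); print((g-[270,100])*4)
```

```text
[ 0.56921562 -0.21156999  0.190306  ] 0.7263687382915055 [-2.14543558e+01  2.38581187e+01  9.09632452e+01 -4.60295800e-02
  6.51998224e+01  6.07488551e+01] [-0.59646262 -0.78940775  0.05663551]
dp [0.0008, -0.0011, 0.1426] rot [0.0001, 0.0002, 0.0001] mm 71.30884491718373 deg 0.0495363882452323
[[337.66908596 292.55577335]
 [343.67129951 182.18100548]]
```

View pics/s1.png

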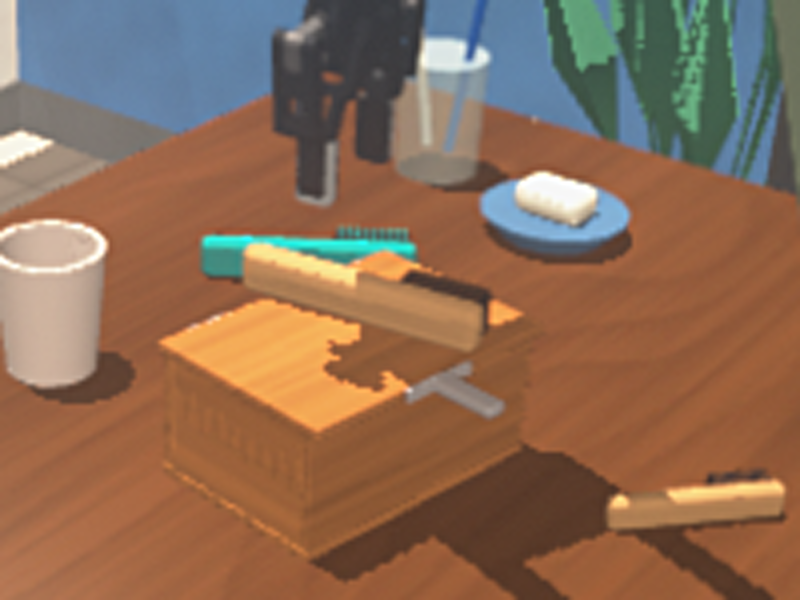

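The crop shows the open gripper above the brush. The predicted grip point (338,293) falls on the slab, so I'm descending.

Request:
drive_tool(commands=[{"delta_pos": [0,0,0.03]},{"delta_pos": [0,-0.001,0.07]},{"delta_pos": [0,-0.001,0.11]},{"delta_pos": [0,-0.001,0.13]},{"delta_pos": [0,-0.001,0.142]},{"delta_pos": [0,-0.001,0.142]}])

```text
$.commands[0]: bad value
```

Request:
drive_tool(commands=[{"delta_pos": [0,0,0]},{"delta_pos": [0,0,0]},{"delta_pos": [0,0,0]},{"delta_pos": [0,0,0]},{"delta_pos": [0,0,0]},{"delta_pos": [0,0,0]}], fingers=255, force=40)

```text
$.commands[0]: bad value
```

Request:
drive_tool(commands=[{"delta_pos": [0,0,-0.02]},{"delta_pos": [0,0,-0.05]},{"delta_pos": [0,0,-0.09]},{"delta_pos": [0,0,-0.12]},{"delta_pos": [0,0,-0.15]},{"delta_pos": [0,0,-0.16]},{"delta_pos": [0,0,-0.16]}])

```text
$.commands[0]: bad value
```

Run:
```python
from h import *
d=get_image("side"); cv2.imwrite("pics/s2.png",cv2.resize(d["image"][60:260,270:470,::-1],(600,600),interpolation=cv2.INTER_CUBIC))
o=get_obs(); print(o["tcp_pos"],o["gripper_width"],o["joints"],o["ft_force"],o["ft_torque"]); plan([.587,.187,.16],down(-8.3))
```

```text
[ 0.56882914 -0.21192488  0.19043074] 0.7281484927732885 [-2.15004008e+01  2.38312940e+01  9.09880848e+01 -4.25672063e-02
  6.52002858e+01  6.07555087e+01] [-0.1084513  -1.09879551  0.05560442] [-0.01906751  0.03327869 -0.01683996]
dp [0.1438, -0.7857, 0.0604] rot [-0.0, 0.0003, -0.4108] mm 400.4962817778624 deg 73.93805912066611
```

View pics/s2.png

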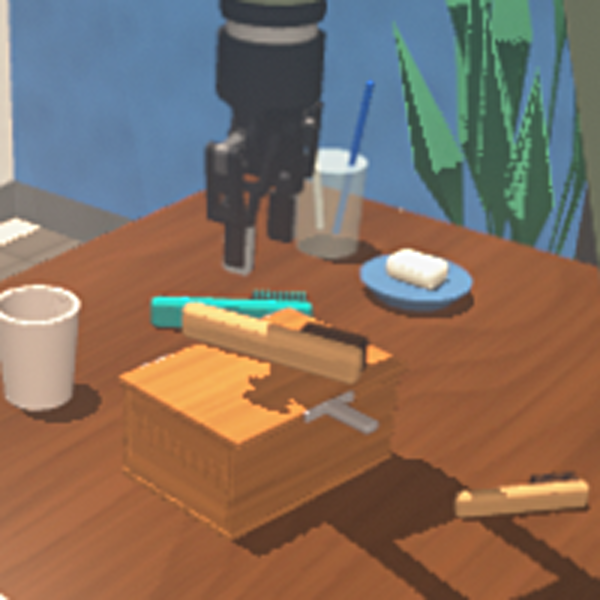

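The rows need both fields, so all three calls were refused and nothing moved. I'll resend them.

Request:
drive_tool(commands=[{"delta_pos": [0.001,-0.001,0.03],"rotation": [0,0,0]},{"delta_pos": [0.001,-0.001,0.07],"rotation": [0,0,0]},{"delta_pos": [0.001,-0.001,0.11],"rotation": [0,0,0]},{"delta_pos": [0.001,-0.001,0.13],"rotation": [0,0,0]},{"delta_pos": [0.001,-0.001,0.142],"rotation": [0,0,0]},{"delta_pos": [0.001,-0.001,0.142],"rotation": [0,0,0]}])

```text
time_s: 2.6
tcp_pos: [0.5698, -0.2108, 0.1192]
tool_rot: [[0.991, 0.135, -0.0], [0.135, -0.991, -0.0], [-0.0, -0.0, -1.0]]
ft_force: [-0.0, -1.1, -0.4]
gripper_width: 0.728
```

Request:
drive_tool(commands=[{"delta_pos": [0,0,0],"rotation": [0,0,0]},{"delta_pos": [0,0,0],"rotation": [0,0,0]},{"delta_pos": [0,0,0],"rotation": [0,0,0]},{"delta_pos": [0,0,0],"rotation": [0,0,0]},{"delta_pos": [0,0,0],"rotation": [0,0,0]},{"delta_pos": [0,0,0],"rotation": [0,0,0]}], fingers=255, force=40)

```text
time_s: 3.35
tcp_pos: [0.5703, -0.2108, 0.12]
tool_rot: [[0.991, 0.135, 0.001], [0.135, -0.991, -0.001], [0.001, 0.001, -1.0]]
ft_force: [-0.6, -0.4, 4.6]
gripper_width: 0.201
```

Request:
drive_tool(commands=[{"delta_pos": [0,0,-0.02],"rotation": [0,0,0]},{"delta_pos": [0,0,-0.05],"rotation": [0,0,0]},{"delta_pos": [0,0,-0.08],"rotation": [0,0,0]},{"delta_pos": [0,0,-0.11],"rotation": [0,0,0]},{"delta_pos": [0,0,-0.13],"rotation": [0,0,0]},{"delta_pos": [0,0,-0.14],"rotation": [0,0,0]},{"delta_pos": [0,0,-0.14],"rotation": [0,0,0]}])

```text
time_s: 4.22
tcp_pos: [0.57, -0.2107, 0.1895]
tool_rot: [[0.991, 0.135, 0.0], [0.135, -0.991, -0.0], [0.0, 0.0, -1.0]]
ft_force: [1.1, 0.1, -1.4]
gripper_width: 0.199
```

Run:
```python
from h import *
d=get_image("side"); cv2.imwrite("pics/s3.png",cv2.resize(d["image"][60:260,270:470,::-1],(600,600),interpolation=cv2.INTER_CUBIC))
o=get_obs(); print(o["tcp_pos"],o["gripper_width"],o["joints"],o["ft_force"],o["ft_torque"]); plan([.587,.187,.16],down(-8.3))
```

```text
[ 0.56980257 -0.21062198  0.18907499] 0.2014662832303407 [-2.13693464e+01  2.39362461e+01  9.10260047e+01 -3.88528369e-03
  6.50653266e+01  6.08504769e+01] [-0.65209767 -0.49511011 -0.79413948] [ 0.01558516  0.01019989 -0.0130635 ]
dp [0.1418, -0.7833, 0.0582] rot [-0.0001, 0.0001, -0.4107] mm 399.0543113324068 deg 73.918188970527
```

View pics/s3.png

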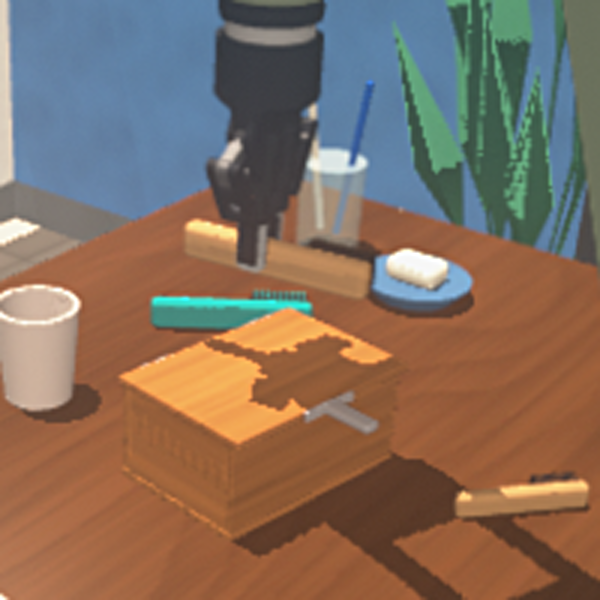

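The brush hangs level in the jaws, with its ends at (185,235) and (370,285). Next I carry it over the tray.

Request:
drive_tool(commands=[{"delta_pos": [0.007,-0.04,0],"rotation": [0,0,-0.02]},{"delta_pos": [0.02,-0.11,0],"rotation": [0,0,-0.058]},{"delta_pos": [0.034,-0.19,0],"rotation": [0,0,-0.1]},{"delta_pos": [0.048,-0.27,0],"rotation": [0,0,-0.14]},{"delta_pos": [0.063,-0.35,0.01],"rotation": [0,0,-0.184]},{"delta_pos": [0.078,-0.43,0.02],"rotation": [0,0,-0.225]},{"delta_pos": [0.092,-0.51,0.03],"rotation": [0,0,-0.267]},{"delta_pos": [0.107,-0.59,0.04],"rotation": [0,0,-0.31]},{"delta_pos": [0.12,-0.67,0.05],"rotation": [0,0,-0.35]},{"delta_pos": [0.132,-0.73,0.058],"rotation": [0,0,-0.383]},{"delta_pos": [0.14,-0.77,0.058],"rotation": [0,0,-0.403]},{"delta_pos": [0.142,-0.783,0.058],"rotation": [0,0,-0.411]}])

```text
time_s: 5.78
tcp_pos: [0.5869, 0.1882, 0.1601]
tool_rot: [[0.14, 0.99, -0.0], [0.99, -0.14, -0.0], [-0.0, -0.0, -1.0]]
ft_force: [-0.5, -0.4, 0.2]
gripper_width: 0.2
```

Request:
drive_tool(commands=[{"delta_pos": [0,0,0],"rotation": [0,0,0]},{"delta_pos": [0,0,0],"rotation": [0,0,0]}])

```text
time_s: 6.02
tcp_pos: [0.5873, 0.1859, 0.1604]
tool_rot: [[0.144, 0.99, 0.0], [0.99, -0.144, -0.0], [-0.0, 0.0, -1.0]]
ft_force: [0.9, 0.6, -1.6]
gripper_width: 0.199
```

Run:
```python
from h import *
d=get_image("top"); cv2.imwrite("pics/t4.png",cv2.resize(d["image"][120:270,110:310,::-1],(800,600),interpolation=cv2.INTER_CUBIC))
o=get_obs(); print(o["tcp_pos"],o["gripper_width"],o["joints"],o["ft_force"]); plan([.587,.187,.042],down(-8.3))
```

```text
[0.58735877 0.18583444 0.16043965] 0.20073484075267467 [ 1.64973308e+01  2.60371750e+01  9.20075857e+01 -2.40111528e-02
  6.19573224e+01  2.48242257e+01] [-0.44671428 -0.31584138 -1.00592065]
dp [0.0023, -0.0011, 0.2369] rot [0.0, 0.0001, -0.0001] mm 118.44593018366722 deg 0.02640059929512691
```

View pics/t4.png

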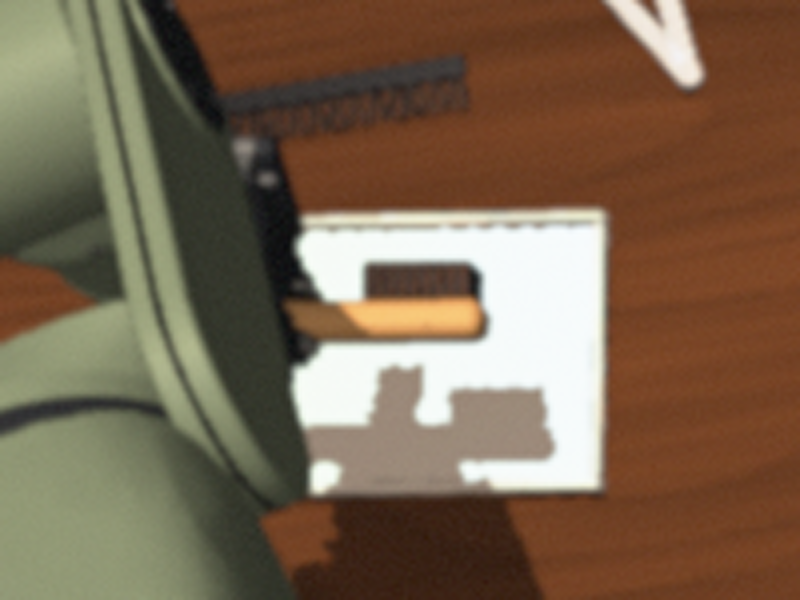

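The brush lies parallel to the tray, head at (485,318), inside the rim. Lowering.

Request:
drive_tool(commands=[{"delta_pos": [0,0,0.02],"rotation": [0,0,0]},{"delta_pos": [0.001,0,0.06],"rotation": [0,0,0]},{"delta_pos": [0.001,0,0.1],"rotation": [0,0,0]},{"delta_pos": [0.001,0,0.14],"rotation": [0,0,0]},{"delta_pos": [0.001,0,0.18],"rotation": [0,0,0]},{"delta_pos": [0.001,0,0.21],"rotation": [0,0,0]},{"delta_pos": [0.001,0,0.23],"rotation": [0,0,0]},{"delta_pos": [0.001,0,0.235],"rotation": [0,0,0]},{"delta_pos": [0.001,0,0.24],"rotation": [0,0,0]},{"delta_pos": [0.001,0,0.243],"rotation": [0,0,0]},{"delta_pos": [0.001,0,0.245],"rotation": [0,0,0]},{"delta_pos": [0.001,0,0.246],"rotation": [0,0,0]}])

```text
time_s: 7.58
tcp_pos: [0.5875, 0.1874, 0.0375]
tool_rot: [[0.143, 0.99, 0.0], [0.99, -0.143, 0.0], [0.0, 0.0, -1.0]]
ft_force: [-0.4, 0.5, -0.3]
gripper_width: 0.198
```

Request:
drive_tool(commands=[{"delta_pos": [0,0,0.001],"rotation": [0,0,0]},{"delta_pos": [0,0,0.002],"rotation": [0,0,0]},{"delta_pos": [0,0,0.002],"rotation": [0,0,0]}])

```text
time_s: 7.95
tcp_pos: [0.5875, 0.1874, 0.037]
tool_rot: [[0.143, 0.99, 0.0], [0.99, -0.143, 0.0], [0.0, 0.0, -1.0]]
ft_force: [-1.7, 0.0, 4.9]
gripper_width: 0.198
```

Contact at 5 N. Releasing and going up.

Request:
drive_tool(commands=[{"delta_pos": [0,0,0],"rotation": [0,0,0]},{"delta_pos": [0,0,0],"rotation": [0,0,0]},{"delta_pos": [0,0,0],"rotation": [0,0,0]},{"delta_pos": [0,0,0],"rotation": [0,0,0]}], fingers=130)

```text
time_s: 8.45
tcp_pos: [0.5874, 0.1873, 0.0361]
tool_rot: [[0.143, 0.99, -0.0], [0.99, -0.143, -0.0], [-0.0, -0.0, -1.0]]
ft_force: [0.2, -0.2, 0.2]
gripper_width: 0.492
```

Request:
drive_tool(commands=[{"delta_pos": [0,0,-0.02],"rotation": [0,0,0]},{"delta_pos": [0,0,-0.06],"rotation": [0,0,0]},{"delta_pos": [0,0,-0.12],"rotation": [0,0,0]},{"delta_pos": [0,0,-0.2],"rotation": [0,0,0]},{"delta_pos": [0,0,-0.28],"rotation": [0,0,0]},{"delta_pos": [0,0,-0.35],"rotation": [0,0,0]},{"delta_pos": [0,0,-0.37],"rotation": [0,0,0]},{"delta_pos": [0,0,-0.37],"rotation": [0,0,0]}])

```text
time_s: 9.45
tcp_pos: [0.5873, 0.1873, 0.2214]
tool_rot: [[0.143, 0.99, 0.0], [0.99, -0.143, 0.0], [0.0, 0.0, -1.0]]
ft_force: [0.3, -0.2, -0.8]
gripper_width: 0.49
```

```bash
cat >> h.py <<'E'
BX=np.array([.9866,-.163,0]); BX/=np.linalg.norm(BX); BY=np.array([-BX[1],BX[0],0]); H=np.array([.609,-.209,.080])
def tabpose(a,tilt,back=0.):
    """TCP pose holding the tab with lid at a deg; tilt = forward lean at closed"""
    a,t=np.radians(a),np.radians(tilt); Z=np.array([0,0,1.])
    tab=H-.155*(np.cos(a)*BX-np.sin(a)*Z)+.004*(np.sin(a)*BX+np.cos(a)*Z)
    z=np.sin(t-a)*BX-np.cos(t-a)*Z; y=-BY; R=np.c_[np.cross(y,z),y,z]
    return tab-(.006+back)*z,R
E
python3 - <<'E'
from h import *
d=get_image("side"); cv2.imwrite("pics/s5.png",cv2.resize(d["image"][200:350,110:310,::-1],(800,600),interpolation=cv2.INTER_CUBIC))
o=get_obs(); print(o["tcp_pos"],o["gripper_width"],o["joints"]); p,R=tabpose(0,30,.08); print(p,R); plan(p,R)
plan(p+[0,0,.06],R)
E
```

```text
[0.5867637  0.18716995 0.22021268] 0.49452231427355264 [ 1.66241905e+01  2.33698191e+01  8.71899475e+01 -4.66108374e-03
  6.95476421e+01  2.48585680e+01]
[ 0.41364818 -0.17672517  0.15847818] [[ 0.85444264 -0.16300419  0.49331269]
 [-0.14116577 -0.98662538 -0.0815021 ]
 [ 0.5        -0.         -0.8660254 ]]
dp [-0.7698, -0.2382, 0.1245] rot [-0.1325, 0.1303, 0.4937] mm 407.6760886176586 deg 94.951781682337
dp [-0.7699, -0.2384, 0.0045] rot [-0.1325, 0.1303, 0.4937] mm 402.9784784124279 deg 94.951781682337
```

View pics/s5.png

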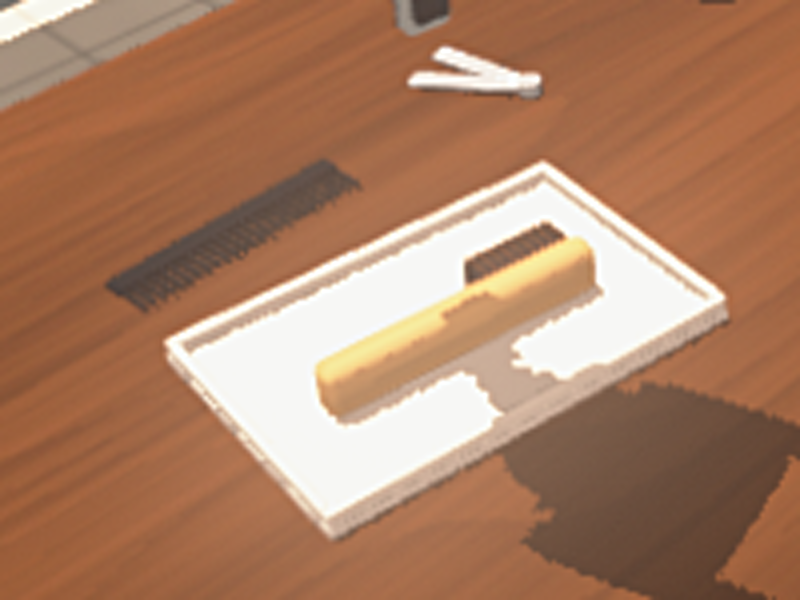

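The brush lies flat, well inside the rim, with ends at (320,385) and (595,260). The comb and clip are untouched. Now to the tongue.

Request:
drive_tool(commands=[{"delta_pos": [-0.06,-0.02,0],"rotation": [-0.011,0.011,0.041]},{"delta_pos": [-0.13,-0.04,0],"rotation": [-0.022,0.022,0.082]},{"delta_pos": [-0.2,-0.06,0],"rotation": [-0.033,0.033,0.123]},{"delta_pos": [-0.27,-0.08,0],"rotation": [-0.044,0.043,0.165]},{"delta_pos": [-0.34,-0.1,0],"rotation": [-0.055,0.054,0.206]},{"delta_pos": [-0.41,-0.12,0],"rotation": [-0.066,0.065,0.247]},{"delta_pos": [-0.48,-0.14,0],"rotation": [-0.077,0.076,0.288]},{"delta_pos": [-0.55,-0.17,0],"rotation": [-0.088,0.087,0.33]},{"delta_pos": [-0.62,-0.19,0],"rotation": [-0.1,0.098,0.37]},{"delta_pos": [-0.68,-0.21,0],"rotation": [-0.11,0.109,0.411]},{"delta_pos": [-0.74,-0.23,0],"rotation": [-0.121,0.12,0.453]},{"delta_pos": [-0.77,-0.238,0.0045],"rotation": [-0.1325,0.13,0.494]}])

```text
time_s: 11.0
tcp_pos: [0.4128, -0.1775, 0.2173]
tool_rot: [[0.854, -0.17, 0.492], [-0.149, -0.985, -0.083], [0.499, -0.003, -0.867]]
ft_force: [-0.5, -0.6, 0.2]
gripper_width: 0.487
```

Request:
drive_tool(commands=[{"delta_pos": [0,0,0],"rotation": [0,0,0]},{"delta_pos": [0,0,0],"rotation": [0,0,0]}])

```text
time_s: 11.25
tcp_pos: [0.4144, -0.1762, 0.2184]
tool_rot: [[0.855, -0.162, 0.493], [-0.141, -0.987, -0.08], [0.499, -0.001, -0.866]]
ft_force: [0.3, -1.2, 0.5]
gripper_width: 0.491
```

Run:
```python
from h import *
o=get_obs(); print(o["tcp_pos"],o["tool_rot"],o["gripper_width"],o["joints"])
for b in (.05,0): p,R=tabpose(0,30,b); print(p); plan(p,R)
d=get_image("side"); im=cv2.resize(d["image"][60:260,270:470,::-1],(600,600),interpolation=cv2.INTER_CUBIC)
for P in [H+[0,0,.004]-.155*BX,H+[0,0,.004]-.170*BX]:
    u=(proj(d,P)[0]-[270,60])*3; cv2.circle(im,tuple(int(v) for v in u),3,(0,255,0),-1)
cv2.imwrite("pics/s6.png",im)
```

```text
[ 0.41443048 -0.17621007  0.21838506] [[ 8.54882528e-01 -1.62113802e-01  4.92843767e-01]
 [-1.40784864e-01 -9.86771841e-01 -8.03800663e-02]
 [ 4.99355070e-01 -6.69428639e-04 -8.66397176e-01]] 0.4906635389175908 [-31.61664175  -1.71199131 126.62665526  23.05975518  29.00333437
  50.04547634]
[ 0.42844756 -0.17917023  0.13249742]
dp [-0.061, 0.0014, 0.1631] rot [-0.0003, 0.0002, 0.0001] mm 87.07426054840074 deg 0.07723208291271812
[ 0.45311319 -0.18324534  0.08919615]
dp [-0.0609, 0.0015, 0.2631] rot [-0.0003, 0.0002, 0.0001] mm 135.03932861094523 deg 0.07723208291271812
```

View pics/s6.png

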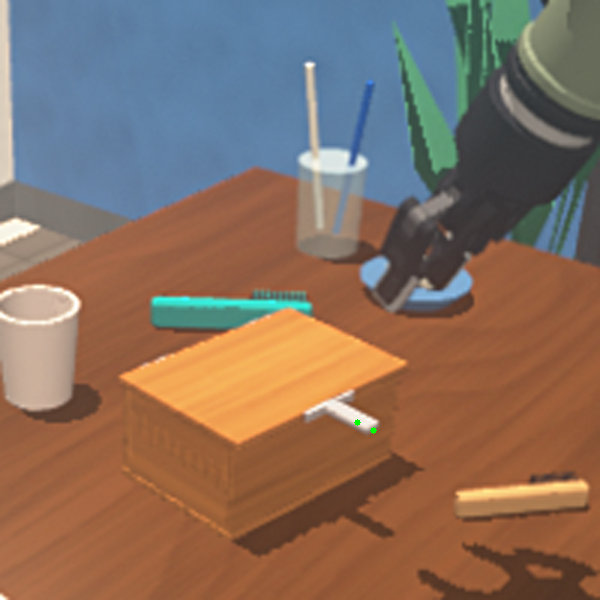

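The green dots land on the tongue at (358,422) and (374,430), and the jaws are lined up above it. Approaching along the tool axis.

Request:
drive_tool(commands=[{"delta_pos": [-0.03,0.001,0.05],"rotation": [0,0,0]},{"delta_pos": [-0.061,0.001,0.1],"rotation": [0,0,0]},{"delta_pos": [-0.061,0.001,0.15],"rotation": [0,0,0]},{"delta_pos": [-0.061,0.001,0.19],"rotation": [0,0,0]},{"delta_pos": [-0.061,0.001,0.22],"rotation": [0,0,0]},{"delta_pos": [-0.061,0.001,0.245],"rotation": [0,0,0]},{"delta_pos": [-0.061,0.001,0.263],"rotation": [0,0,0]},{"delta_pos": [-0.061,0.001,0.263],"rotation": [0,0,0]}])

```text
time_s: 12.3
tcp_pos: [0.454, -0.183, 0.0894]
tool_rot: [[0.854, -0.162, 0.494], [-0.141, -0.987, -0.08], [0.5, -0.001, -0.866]]
ft_force: [0.3, 0.6, 0.1]
gripper_width: 0.489
```

Request:
drive_tool(commands=[{"delta_pos": [0,0,0],"rotation": [0,0,0]},{"delta_pos": [0,0,0],"rotation": [0,0,0]},{"delta_pos": [0,0,0],"rotation": [0,0,0]},{"delta_pos": [0,0,0],"rotation": [0,0,0]},{"delta_pos": [0,0,0],"rotation": [0,0,0]}], fingers=255, force=40)

```text
time_s: 12.92
tcp_pos: [0.4535, -0.183, 0.0904]
tool_rot: [[0.853, -0.163, 0.495], [-0.142, -0.987, -0.08], [0.502, -0.001, -0.865]]
ft_force: [0.8, 5.0, 5.2]
gripper_width: 0.153
```

Run:
```python
from h import *
o=get_obs(); print(o["tcp_pos"],o["gripper_width"],o["joints"],o["ft_force"])
p0,R0=tabpose(0,30); R=o["tool_rot"]
for a in range(5,55,5):
    p,Ra=tabpose(a,30); print(a,((R0.T@(p-p0))/.5).round(4).tolist(),(Ro.from_matrix(R0.T@Ra).as_rotvec()/np.pi).round(4).tolist())
```

```text
[ 0.45352585 -0.18302234  0.09035633] 0.15269398079281393 [-29.23945186  14.71196602 133.75533691  73.53716263  10.30705039
  -0.59929366] [0.7971926  4.98125021 5.21413971]
5 [0.0162, 0.0, -0.0224] [0.0, -0.0278, 0.0]
10 [0.0342, 0.0, -0.0433] [-0.0, -0.0556, -0.0]
15 [0.054, -0.0, -0.0625] [-0.0, -0.0833, -0.0]
20 [0.0754, -0.0, -0.08] [-0.0, -0.1111, 0.0]
25 [0.0983, -0.0, -0.0955] [-0.0, -0.1389, -0.0]
30 [0.1224, -0.0, -0.1089] [-0.0, -0.1667, -0.0]
35 [0.1476, -0.0, -0.1202] [-0.0, -0.1944, -0.0]
40 [0.1737, 0.0, -0.1293] [-0.0, -0.2222, 0.0]
45 [0.2004, -0.0, -0.1361] [-0.0, -0.25, -0.0]
50 [0.2277, -0.0, -0.1405] [-0.0, -0.2778, -0.0]
```

Request:
drive_tool(commands=[{"delta_pos": [0.003,0,-0.0045],"rotation": [0,-0.0056,0]},{"delta_pos": [0.008,0,-0.0112],"rotation": [0,-0.0139,0]},{"delta_pos": [0.0162,0,-0.0224],"rotation": [0,-0.0278,0]},{"delta_pos": [0.025,0,-0.033],"rotation": [0,-0.0417,0]},{"delta_pos": [0.0342,0,-0.0433],"rotation": [0,-0.0556,0]},{"delta_pos": [0.044,0,-0.053],"rotation": [0,-0.0694,0]},{"delta_pos": [0.054,0,-0.0625],"rotation": [0,-0.0833,0]},{"delta_pos": [0.0645,0,-0.0714],"rotation": [0,-0.0972,0]},{"delta_pos": [0.0754,0,-0.08],"rotation": [0,-0.1111,0]},{"delta_pos": [0.0754,0,-0.08],"rotation": [0,-0.1111,0]},{"delta_pos": [0.0754,0,-0.08],"rotation": [0,-0.1111,0]}])

```text
time_s: 14.3
tcp_pos: [0.4661, -0.1851, 0.1431]
tool_rot: [[0.971, -0.165, 0.174], [-0.163, -0.986, -0.027], [0.176, -0.002, -0.984]]
ft_force: [2.3, 5.1, 0.7]
gripper_width: 0.149
```

Run:
```python
from h import *
o=get_obs(); print(o["tcp_pos"],o["gripper_width"],o["joints"],o["ft_force"],o["ft_torque"])
pc,Rc=tabpose(20,30); print(pc,Rc-o["tool_rot"])
d=get_image("side"); im=cv2.resize(d["image"][60:260,270:470,::-1],(600,600),interpolation=cv2.INTER_CUBIC);cv2.imwrite("pics/s7.png",im)
for a in (25,30,35,40,45,50): 
    p,Ra=tabpose(a,30); print(a,((Rc.T@(p-pc))/.5).round(4).tolist(),(Ro.from_matrix(Rc.T@Ra).as_rotvec()/np.pi).round(4).tolist())
```

```text
[ 0.46607877 -0.18511099  0.14312338] 0.14863719886664636 [-24.5663754   14.03551836 115.06912025   4.12935058  41.21643438
  72.05592426] [2.2549147  5.10631552 0.6965134 ] [ 0.85016867 -0.30124194  0.25987552]
[ 0.46561752 -0.18531123  0.14268074] [[ 0.00072088  0.00186243 -0.00228939]
 [ 0.00209072 -0.0003112  -0.00111043]
 [-0.00207438  0.00182903 -0.00036972]]
25 [0.0162, -0.0, -0.0224] [0.0, -0.0278, -0.0]
30 [0.0342, 0.0, -0.0433] [0.0, -0.0556, -0.0]
35 [0.054, 0.0, -0.0625] [0.0, -0.0833, -0.0]
40 [0.0754, 0.0, -0.08] [0.0, -0.1111, 0.0]
45 [0.0983, 0.0, -0.0955] [-0.0, -0.1389, -0.0]
50 [0.1224, 0.0, -0.1089] [-0.0, -0.1667, -0.0]
```

View pics/s7.png

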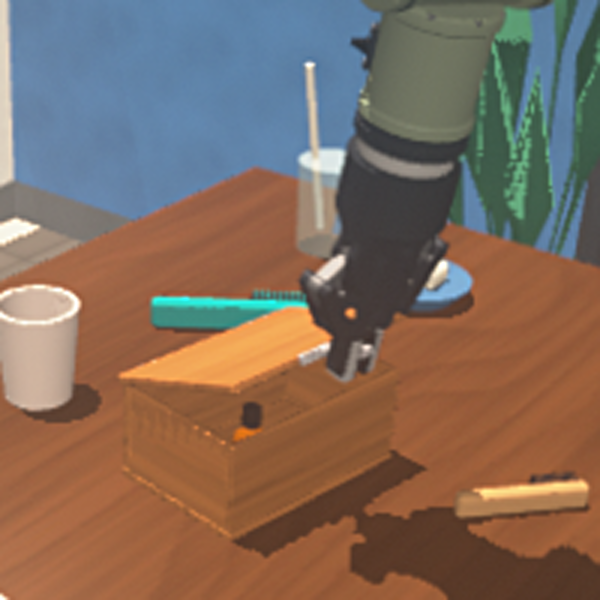

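The lid is rising in the jaws, with its front corner at (235,388) and the bottle visible at (250,420). Forces are small, so I continue through the remaining 30°.

Request:
drive_tool(commands=[{"delta_pos": [0.008,0,-0.0112],"rotation": [0,-0.0139,0]},{"delta_pos": [0.0162,0,-0.0224],"rotation": [0,-0.0278,0]},{"delta_pos": [0.025,0,-0.033],"rotation": [0,-0.0417,0]},{"delta_pos": [0.0342,0,-0.0433],"rotation": [0,-0.0556,0]},{"delta_pos": [0.044,0,-0.053],"rotation": [0,-0.0694,0]},{"delta_pos": [0.054,0,-0.0625],"rotation": [0,-0.0833,0]},{"delta_pos": [0.0645,0,-0.0714],"rotation": [0,-0.0972,0]},{"delta_pos": [0.0754,0,-0.08],"rotation": [0,-0.1111,0]},{"delta_pos": [0.0868,0,-0.088],"rotation": [0,-0.125,0]},{"delta_pos": [0.0983,0,-0.0955],"rotation": [0,-0.1389,0]},{"delta_pos": [0.11,0,-0.1022],"rotation": [0,-0.1528,0]},{"delta_pos": [0.1224,0,-0.1089],"rotation": [0,-0.1667,0]}])

```text
time_s: 15.85
tcp_pos: [0.5164, -0.1933, 0.2076]
tool_rot: [[0.927, -0.165, -0.336], [-0.154, -0.986, 0.059], [-0.341, -0.003, -0.94]]
ft_force: [0.9, 4.2, 0.7]
gripper_width: 0.151
```

Request:
drive_tool(commands=[{"delta_pos": [0,0,0],"rotation": [0,0,0]},{"delta_pos": [0,0,0],"rotation": [0,0,0]},{"delta_pos": [0,0,0],"rotation": [0,0,0]},{"delta_pos": [0,0,0],"rotation": [0,0,0]}])

```text
time_s: 16.35
tcp_pos: [0.5162, -0.1933, 0.2074]
tool_rot: [[0.928, -0.165, -0.335], [-0.154, -0.986, 0.058], [-0.34, -0.003, -0.941]]
ft_force: [-0.1, 5.6, 1.2]
gripper_width: 0.152
```

Run:
```python
from h import *
o=get_obs(); print(o["tcp_pos"],o["gripper_width"],o["joints"],o["ft_force"],o["ft_torque"],o["time_s"])
g=o["tcp_pos"]+.006*o["tool_rot"][:,2]; v=g-H; print("angle from grasp pt",np.degrees(np.arctan2(v[2],-v@BX))-1.48,"radius",np.hypot(v[2],v@BX))
z=o["tool_rot"][:,2]; print("tool-derived",30-np.degrees(np.arctan2(z@BX,-z[2])))
d=get_image("side"); im=cv2.resize(d["image"][60:260,270:470,::-1],(600,600),interpolation=cv2.INTER_CUBIC)
Z=np.array([0,0,1.])
for a,c in ((45,(255,0,0)),(50,(0,255,0)),(55,(0,0,255))):
    a=np.radians(a); f=H-.126*(np.cos(a)*BX-np.sin(a)*Z)+.008*(np.sin(a)*BX+np.cos(a)*Z)
    u=(proj(d,f+.092*BY)[0]-[270,60])*3; cv2.circle(im,tuple(int(v) for v in u),3,c,-1)
cv2.imwrite("pics/s8.png",im); t=get_image("top"); cv2.imwrite("pics/t8.png",t["image"][:,:,::-1])
```

```text
[ 0.51615038 -0.1932532   0.20740447] 0.15203058510871453 [-19.91901607  27.4911447   84.87872138  -3.39408174  87.21071216
  80.28976011] [-0.08145459  5.59291948  1.18465139] [ 0.65230354 -0.28312599 -0.22430454] 16.35
angle from grasp pt 50.20515143561427 radius 0.15518573270676886
tool-derived 49.85497807131354
```

View pics/s8.png

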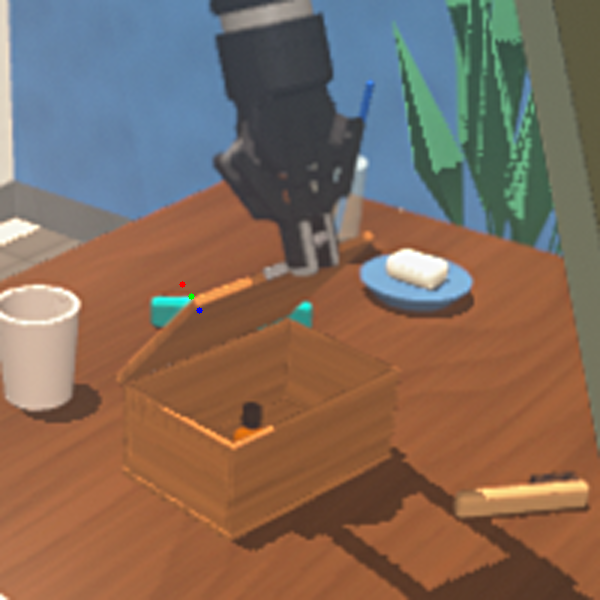

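View pics/t8.png

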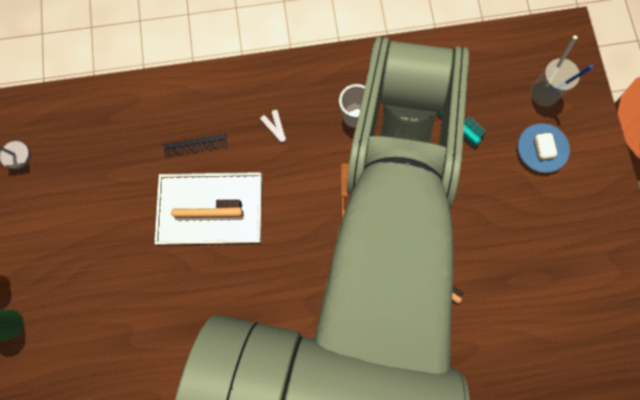

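The lid corner sits at the 50° mark (191,296) and the tongue is held in the jaws. The brush is inside the tray at (172–242, 203–217), and the comb, clip and cup are where they were.

```bash
python3 -c "
from rig import *
print(finish_job())"
```

```text
the job is handed in; nothing more can be done
None
```

The brush now lies flat in the white tray, and the lid is held open at about 50° by its steel tongue. I handed the job in at about 16 s, against the 51 s limit.

- **Brush:** I lowered it onto the tray floor (contact about 5 N) before letting go. The last pictures show it well inside the rim.
- **Lid:** the gripper's position gives 50.2° and its tilt gives 49.9°. In the side picture, the lid's corner sits on the predicted 50° mark. The gripper is still closed on the tongue at 40 N, and the wrist force is about 6 N.
- **Comb, clip and cup:** the final top view shows them where they started, though the arm partly hides the cup. The side view shows the cup standing in place.
- **Problems:** three early move calls were refused because I left out the rotation field. Nothing moved, and I sent the moves again. None of the final checks failed or disagreed.

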